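# Pack one level of the kiln shelf

### The job

Pack this kiln shelf: set the loaded saggar (the heavier of the two identical closed ones, heft them to tell) midway between the two props that already stand on the shelf, the loose square prop upright in front of it, midway between the saggar and the shelf's edge nearest the robot, and the cone pack behind it, midway between the saggar and the far edge and lengthways along that edge. In any order, also lay the round spacer centred on top of the shorter of the two standing props to bring it level with the others. Keep the saggars upright all the time, set them down gently without dropping them, and leave the empty one standing on the table.

Things in the scene. Friction and masses are not known exactly. Their poses are not given: they have to be found in the camera images.
- kiln_shelf: Fixed flat buff slab on the table, 240 mm deep (its x axis, away from the robot), 260 mm wide (y axis, to the left), 15 mm thick, pale wash on top; place and yaw (up to 0.25 rad) vary. Origin: centre of the underside. The two standing props are on its y axis, 95 mm either side of the origin, so the point midway between them is straight above the origin; near and far edges are 120 mm from it.
- prop_tall: Square buff kiln prop fixed upright on the kiln shelf, 40 x 40 mm, 80 mm high. At either the left or the right end. Origin: centre of its underside, on the shelf's top; its sides are parallel to the shelf's.
- prop_short: Square buff kiln prop fixed upright on the kiln shelf at the other end from prop_tall, 40 x 40 mm, only 60 mm high: the shorter of the two. Origin: centre of its underside, on the shelf's top; sides parallel to the shelf's.
- prop_loose: Loose square buff kiln prop standing upright on the table, 40 x 40 mm, 80 mm high, about 0.19 kg. Origin: centre of its underside; x and y axes across its faces, z up.
- spacer: Loose round buff disc lying flat on the table, 44 mm in diameter, 20 mm thick, about 0.05 kg. Origin: centre of its underside, z up.
- saggar_1: One of two identical closed round saggars (lidded ceramic boxes) on the table: diameter 80 mm, 52 mm high to the lid's top, with a straight round knob on the middle, diameter 24 mm, 26 mm high, to lift it by; the lid does not come off. One of the two is empty (about 0.3 kg), the other loaded (about 0.65 kg); looks do not tell which. Origin: centre of its underside, z up.
- saggar_2: The other of the two identical closed saggars: same shape, sizes, knob and origin as saggar_1. One of the two weighs about 0.3 kg, the other about 0.65 kg.
- cone_pack: Loose low block with three slim pale cones (the pyrometric cones) standing in a row on it; on the table. Block 60 mm long (its y axis) by 24 mm (its x axis), 28 mm high; cone tips at about 49 mm. About 0.08 kg; the block can be gripped by its ends or its sides. Origin: centre of its underside, z up.

How it is judged:
At the end, for the whole second after the job is handed in: Loaded saggar midway between the props, loose prop 80 mm in front, cone pack 80 mm behind (length within 0.25 rad of the edge), each within 15 mm; spacer on the short prop within 10 mm; empty saggar on the table; all upright within 0.1 rad, at rest (horizontal distance between saggar_2 and kiln_shelf below 0.015 m and z of saggar_2 in the frame of kiln_shelf between 0.011 and 0.02 m and x of prop_loose in the frame of kiln_shelf between -0.095 and -0.065 m and y of prop_loose in the frame of kiln_shelf between -0.015 and 0.015 m and z of prop_loose in the frame of kiln_shelf between 0.011 and 0.02 m and x of cone_pack in the frame of kiln_shelf between 0.065 and 0.095 m and y of cone_pack in the frame of kiln_shelf between -0.015 and 0.015 m and z of cone_pack in the frame of kiln_shelf between 0.011 and 0.02 m and angle between the y axis of cone_pack and the y axis of kiln_shelf, either way round below 0.25 rad and horizontal distance between spacer and prop_short below 0.01 m and z of spacer in the frame of prop_short between 0.056 and 0.065 m and height (world z) of saggar_1 between -0.005 and 0.008 m and angle between each of saggar_1, saggar_2, prop_loose, cone_pack, spacer's own z axis and vertical below 0.1 rad and linear speed of each of saggar_1, saggar_2, prop_loose, cone_pack, spacer below 0.02 m/s); the robot touches nothing.
It fails at once if a saggar is tipped by more than 0.5 rad (angle between any of saggar_1, saggar_2's own z axis and vertical above 0.5 rad).
It fails at once if a saggar is dropped (falls freely faster than 0.5 m/s, about 13 mm) ((contact force between saggar_1 and anything else below 0.05 N and linear speed of saggar_1 above 0.5 m/s) or (contact force between saggar_2 and anything else below 0.05 N and linear speed of saggar_2 above 0.5 m/s)).
It also fails if it takes over 144 s, if anything falls off the work surface, if the arm or the gripper's body presses on something with over 40 N, if the wrist force passes 120 N, or if a joint passes its speed limit or range.

### The arm

A 6-joint arm with a two-finger parallel gripper is mounted at the origin on the work surface. World frame = base frame: x ahead of the robot, y to its left, z up, the work surface at z = 0. Lengths are in m, angles in rad, forces in N, time in s.
With the tool pointing down it reaches from about 0.35 to 0.975 m from the base axis. Payload 4.9 kg.
Tool frame: the origin (TCP) lies at the very end of the fingers, on their centre line; the grasp point (between the pads) lies 19 mm behind it (ctrl.grasp_offset is the distance from the TCP to the grasp point, in m); z points along the fingers, y is the line along which they close (so a half turn about z gives the same grasp; the last joint's range is limited). The gripper opens to 85 mm and grips with 20 to 120 N. Pads are 22 mm wide; open, the fingers measure 114 mm over their backs; the gripper's body (76 mm by 85 mm) begins 54 mm behind the grasp point. The pads swing forward as they close: fully open they stand 13 mm farther back than shut.
Start: joints at [1.082, 0.053, 1.613, -0, 1.476, -0.119], TCP at [0.226, 0.583, 0.231] pointing down, gripper open.
Joint ranges: [-3.01, 3.01], [-1.01, 2.22], [0.06, 2.58], [-1.02, 4.17], [0.09, 2.62], [-3.14, 3.14]. Speed limits (rad/s): [2.57, 2.57, 3.14, 3.14, 3.14, 3.14].

### API

Orientations are given as a rotation vector (axis times angle).
In Python, from station import ctrl, optics gives the robot as it stands.
- The arm moves only by the shell command python3 -m handwheel 'ROWS' [OPENING] [FORCE]. ROWS is JSON, a list of rows, each an object of numbers: "tx", "ty", "tz": the shift along the tool's x, y, z in mm; "roll": the turn about the tool's z in rad. A call has 1 to 12 rows; each row shifts and turns the commanded pose from where the row before left it, along the tool's axes as they then stand; what a row does not reach is not made up. A row lasts 1/12 s, in which the tool goes at most 41.7 mm and 7.16 degrees, less where a joint would pass 70% of its speed; a pose out of reach is approached as far as the arm can. A call with a gripper value outside its range is refused whole. OPENING is the finger opening in mm, from 0 to 85.4, set as the call begins (- or left out, the last holds). The fingers move at their own pace and stop on an object; FORCE is the grip in N (left out, the last holds). Time passes only in rows, so rows that do not move let the fingers close. It gives the time, the measured TCP pose, the force, the opening and the grip force at its end, in the units of the state.
- ctrl.get_obs(): the state, without advancing time (a new reading comes with each control period).
- optics.get_image(name): name is "scene" or "top" or "wrist"; returns (picture, depth): 384x512x3 uint8, red, green, blue; 384x512 float32, m along the optical axis (not along the pixel's ray), 0 where there is no reading.
- optics.camera_params(name): a dict with "mtx" (3x3 intrinsics, pixels), "k1" (the pictures are not rectified: a ray, as slopes to the right and down, at radius r is drawn at 1 + k1 r^2 times it, then the intrinsics apply), "extrinsics" (4x4, takes a point from camera to world coordinates); the wrist camera has in their place "tool_from_camera" (4x4, takes a point from camera to tool coordinates, whose origin is the TCP and whose axes are the flange's). Camera axes: x right, y down, z forward; pixel columns grow to the right and rows downward; lengths in m; the calibration is good to about 2 mm. A picture is of the moment at which its call begins: read the wrist's pose just before it. camera_params takes no time and is no camera call.
- ctrl.finish_job(): hands the job in; it is judged then, once.
The state is a dict: "t": time; "q": joint angles; "dq": joint speeds; "effort": joint torques, N m; "tool_pos": TCP position; "tool_rot": TCP orientation; "contact_force": force on the tool from outside, world axes, zero at the start; "wrist_torque": the same for the moment, N m; "opening": finger opening in m; "grip_force": force on a finger pad.
Only numpy, scipy, OpenCV 4.12 (cv2) and the standard library are available. Lean on these libraries where they do the work, as an engineer would, in place of code of your own. Each camera call takes 0.05 s, during which the arm holds its last target. There are 200 camera calls.

## Working session

There is one attempt and no reset: what is moved stays moved. The work goes in short steps, Python scripts to look and compute and a shell command to move; the robot and the scene stay as the last step left them, time stands still between calls to the robot, and variables do not carry over. Pictures are saved under pics/ and viewed, at most 14 in all, crops included, and the job is handed in when it is done.

```bash
ls; mkdir -p pics; python3 - <<'E'
from station import ctrl, optics
import cv2, numpy as np
o=ctrl.get_obs(); print({k:np.round(v,3).tolist() for k,v in o.items()}, ctrl.grasp_offset)
for n in ("top","scene"):
    im,d=optics.get_image(n); cv2.imwrite(f"pics/{n}0.png",im[:,:,::-1]); np.save(f"pics/{n}0.npy",d)
    print(n,optics.camera_params(n))
print(optics.camera_params("wrist"))
E
```

```text
pics
{'t': 0.0, 'q': [1.082, 0.053, 1.614, 0.0, 1.476, -0.119], 'dq': [-0.003, -0.001, 0.0, 0.001, -0.002, 0.001], 'effort': [-0.002, -39.369, -37.017, -0.0, 0.007, 0.0], 'tool_pos': [0.226, 0.582, 0.23], 'tool_rot': [-0.577, -3.087, 0.003], 'contact_force': [-0.832, 0.087, -0.447], 'wrist_torque': [-0.011, -0.004, 0.022], 'grip_force': 0.0, 'opening': 0.086} 0.0187
top {'mtx': array([[379.59881519,   0.        , 260.74705702],
       [  0.        , 379.59881519, 192.64747391],
       [  0.        ,   0.        ,   1.        ]]), 'k1': -0.001778313465988179, 'extrinsics': array([[ 0.01571233, -0.98614762,  0.16512418,  0.35707274],
       [-0.99959358, -0.01156353,  0.02605669, -0.01804857],
       [-0.02378632, -0.16546648, -0.98592852,  0.89941799],
       [ 0.        ,  0.        ,  0.        ,  1.        ]])}
scene {'mtx': array([[363.46055372,   0.        , 257.17098327],
       [  0.        , 363.46055372, 190.40837017],
       [  0.        ,   0.        ,   1.        ]]), 'k1': 0.022854066609575372, 'extrinsics': array([[-0.21118734,  0.62485967, -0.75163176,  1.17413795],
       [ 0.97720516,  0.11791885, -0.17653674,  0.13724957],
       [-0.02167913, -0.77178076, -0.63551906,  0.60162871],
       [ 0.        ,  0.        ,  0.        ,  1.        ]])}
{'mtx': array([[340.80609972,   0.        , 257.01349581],
       [  0.        , 340.80609972, 187.51425707],
       [  0.        ,   0.        ,   1.        ]]), 'k1': -0.014103542608911387, 'tool_from_camera': array([[ 5.43176211e-04, -9.53902319e-01, -3.00116763e-01,
         7.75133608e-02],
       [ 9.99999133e-01,  1.58203903e-04,  1.30704019e-03,
        -3.66238392e-04],
       [-1.19930903e-03, -3.00117212e-01,  9.53901578e-01,
        -1.42555978e-01],
       [ 0.00000000e+00,  0.00000000e+00,  0.00000000e+00,
         1.00000000e+00]])}
```

View pics/top0.png

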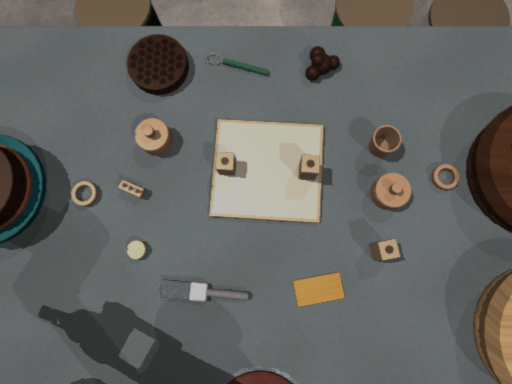

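View pics/scene0.png

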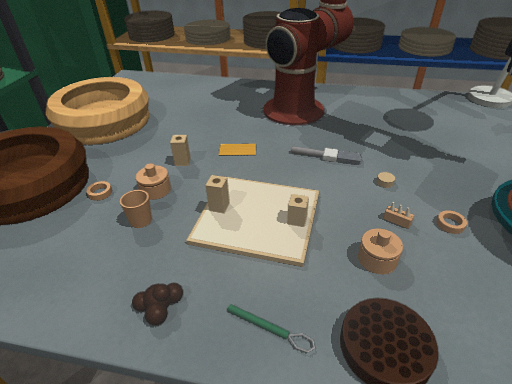

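Top view (left is +y): shelf centre about (267,171), short prop at left (226,163), tall prop at right (310,167). Saggars are at (153,137) and (392,191), cone pack (132,188), spacer (137,250), loose prop (388,250). The scene view confirms that the +y prop is the shorter one. Next I measure positions.

```bash
cat > h.py <<'E'
from station import ctrl, optics
import cv2, numpy as np
from scipy.spatial.transform import Rotation as R
def cloud(d,P,T):
    v,u=np.mgrid[:d.shape[0],:d.shape[1]].astype(float)
    K=P["mtx"]; x=(u-K[0,2])/K[0,0]; y=(v-K[1,2])/K[1,1]
    X,Y=x.copy(),y.copy()
    for _ in range(4):
        s=1+P["k1"]*(X*X+Y*Y); X,Y=x/s,y/s
    rays=np.stack([X,Y,np.ones_like(X)],-1)
    return rays@T[:3,:3].T, T[:3,3], (rays*d[...,None])@T[:3,:3].T+T[:3,3]
def onplane(rays,c,m,z):
    r=rays[m]; return (c+r*((z-c[2])/r[:,2])[:,None])[:,:2]
def rect(p):
    (c,s,a)=cv2.minAreaRect((p*1000).astype(np.float32)); return np.round(c,1),np.round(s,1),round(a,1)
def tool():
    o=ctrl.get_obs(); T=np.eye(4); T[:3,:3]=R.from_rotvec(o["tool_rot"]).as_matrix(); T[:3,3]=o["tool_pos"]; return o,T
def wrist(name=None):
    o,T=tool(); im,d=optics.get_image("wrist"); P=optics.camera_params("wrist")
    if name: cv2.imwrite(f"pics/{name}.png",im[:,:,::-1])
    return (im,d)+cloud(d,P,T@P["tool_from_camera"])
E
python3 - <<'E'
from h import *
im=cv2.imread("pics/top0.png"); d=np.load("pics/top0.npy"); P=optics.camera_params("top")
rays,c,p=cloud(d,P,P["extrinsics"]); hsv=cv2.cvtColor(im,cv2.COLOR_BGR2HSV)
obj=dict(shelf=((267,180),0.015),sagL=((153,137),.052),sagR=((392,191),.052),cone=((132,188),.028),spacer=((137,250),.02),prop=((388,250),.08),pshort=((226,163),.075),ptall=((310,167),.095))
v,u=np.mgrid[:384,:512]
for n,((a,b),z) in obj.items():
    rad=90 if n=="shelf" else 26
    near=np.hypot(u-a,v-b)<rad
    print(n,"hsv",hsv[b,a],"p",p[b,a].round(4), "d",d[b,a])
    m=near&(abs(p[...,2]-z)<.006)&(d>0)
    m=m.astype(np.uint8); k,l,st,ce=cv2.connectedComponentsWithStats(m)
    i=1+st[1:,4].argmax(); q=onplane(rays,c,l==i,z); print("   n",st[i,4],"mean",q.mean(0).round(4),rect(q), "zmed",np.median(p[l==i][:,2]).round(4))
    if n[:3]=="sag":
        mk=near&(abs(p[...,2]-.078)<.006); q=onplane(rays,c,mk,.078); print("   knob",q.mean(0).round(4),rect(q),mk.sum())
m=cv2.inRange(hsv,(12,15,150),(35,110,255))
k,l,st,ce=cv2.connectedComponentsWithStats(m); i=l[200,267]; q=onplane(rays,c,l==i,.015); print("shelfcol",rect(q),st[i])
E
```

```text
shelf hsv [ 26  21 190] p [ 0.536  -0.009   0.0144] d 0.9023461
   n 9690 mean [ 0.5584 -0.0078] (array([562.3,  -7.9]), array([259. , 239.5]), 87.2) zmed 0.0141
sagL hsv [ 13 107  81] p [0.628  0.2585 0.0517] d 0.8876929
   n 751 mean [0.6348 0.2628] (array([636.1, 264.3]), array([78.5, 79.1]), 47.8) zmed 0.0506
   knob [0.6353 0.2636] (array([635. , 263.5]), array([21.9, 20.6]), 3.6) 83
sagR hsv [ 14 105  78] p [ 0.5025 -0.2839  0.0729] d 0.8319726
   n 856 mean [ 0.5092 -0.2913] (array([ 509. , -291.9]), array([78.1, 78.1]), 88.1) zmed 0.0509
   knob [ 0.5097 -0.2919] (array([ 509.8, -291.7]), array([22.9, 22.9]), 69.7) 95
cone hsv [15 74 97] p [0.5111 0.3093 0.0249] d 0.89612913
   n 212 mean [0.5104 0.3108] (array([510.6, 311.2]), array([59.9, 23.7]), 67.1) zmed 0.0263
spacer hsv [ 29  47 189] p [0.3667 0.2896 0.0183] d 0.8783432
   n 281 mean [0.3686 0.2923] (array([369. , 291.6]), array([41.2, 42.2]), 0.9) zmed 0.0186
prop hsv [ 15 104  81] p [ 0.3742 -0.2676  0.0814] d 0.8028829
   n 365 mean [ 0.3762 -0.2683] (array([ 376.2, -268.1]), array([39.5, 41.3]), 12.0) zmed 0.0789
pshort hsv [ 16  92 100] p [0.5614 0.0825 0.0753] d 0.8488408
   n 311 mean [0.5668 0.0867] (array([567.3,  87. ]), array([39.2, 40.2]), 0.5) zmed 0.0737
ptall hsv [ 17  86 137] p [ 0.5495 -0.1027  0.0947] d 0.8229687
   n 335 mean [ 0.5576 -0.1022] (array([ 558.2, -102.8]), array([39.1, 40.2]), 89.9) zmed 0.0937
shelfcol (array([562.5,  -8. ]), array([257.3, 237.3]), 87.2) [ 209  119  114  103 9211]
```

```bash
cat > go.py <<'E'
# python3 go.py x y z [yaw of tool y, deg, mod 180]   (mm): shift in tool axes (translation first), roll
import sys; from h import *
a=[float(v) for v in sys.argv[1:]]; o,T=tool()
print("t %.2f tcp"%o["t"],(T[:3,3]*1000).round(1),"F",np.round(o["contact_force"],1),"open %.1f grip %.1f q6 %.2f"%(o["opening"]*1000,o["grip_force"],o["q"][5]))
y0=np.degrees(np.arctan2(T[1,1],T[0,1])); print("tooly deg %.1f"%y0, "tilt",np.round(T[:2,2],4))
if a:
    dd=T[:3,:3].T@(np.array(a[:3])-T[:3,3]*1000); n=int(np.ceil(np.linalg.norm(dd)/36)); print("total",dd.round(1),"rows",n,"each",(dd/max(n,1)).round(2))
if len(a)>3:
    r=-np.radians((a[3]-y0+90)%180-90); print("roll %.3f"%r, "rows", int(np.ceil(abs(r)/.12)))
E
python3 go.py 635.2 263.7 200
```

```text
t 0.10 tcp [225.6 582.3 230.2] F [ 0.1 -0.3  0.8] open 85.0 grip 0.0 q6 -0.12
tooly deg 68.8 tilt [-0.0009 -0.0016]
total [-497.  -148.9   30.3] rows 15 each [-33.14  -9.93   2.02]
```

```bash
python3 -m handwheel '[{"tx":-33,"ty":-10,"tz":2},{"tx":-33,"ty":-10,"tz":2},{"tx":-33,"ty":-10,"tz":2},{"tx":-33,"ty":-10,"tz":2},{"tx":-33,"ty":-10,"tz":2},{"tx":-33,"ty":-10,"tz":2},{"tx":-33,"ty":-10,"tz":2},{"tx":-33,"ty":-10,"tz":2},{"tx":-33,"ty":-10,"tz":2},{"tx":-33,"ty":-10,"tz":2},{"tx":-33,"ty":-10,"tz":2},{"tx":-33,"ty":-10,"tz":2}]' 50 60
python3 -m handwheel '[{"tx":-33,"ty":-10,"tz":2},{"tx":-33,"ty":-10,"tz":2},{"tx":-33,"ty":-10,"tz":2},{},{},{}]'
python3 - <<'E'
from h import *
im,d,rays,c,p=wrist("w1")
z=p[...,2]; near=np.hypot(p[...,0]-.635,p[...,1]-.264)<.06
m=near&(z>.072)&(z<.084)&(d>0); print("knob",rect(p[m][:,:2]),p[m].mean(0).round(4))
m=near&(abs(z-.052)<.006)&(d>0); print("lid",rect(p[m][:,:2]),np.median(z[m]))
E
python3 go.py 635.2 263.7 55
```

```text
knob (array([0., 0.]), array([0., 0.]), 0.0) [nan nan nan]
lid (array([0., 0.]), array([0., 0.]), 0.0) nan
t 0.15 tcp [225.7 582.3 230.3] F [ 0.1 -0.3  0.2] open 85.2 grip 0.0 q6 -0.12
tooly deg 68.8 tilt [-0.0008 -0.0015]
total [-497.  -148.7  175.4] rows 16 each [-31.07  -9.3   10.97]$[0]: bad value
$[0]: bad value
<stdin>:4: RuntimeWarning: Mean of empty slice.
  ret = um.true_divide(
  return _methods._mean(a, axis=axis, dtype=dtype,
  ret = ret.dtype.type(ret / rcount)
```

View pics/w1.png

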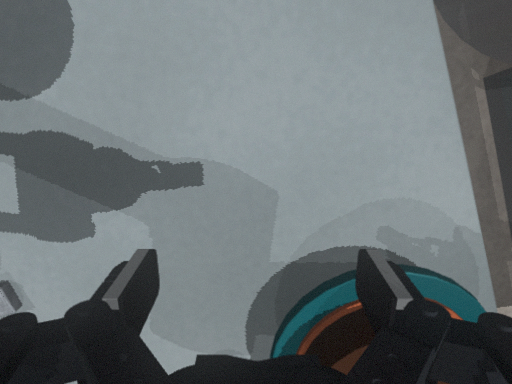

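The arm did not move: both calls were refused. The picture shows only the start view, with fingertips at (140,270) and (375,280) and bowls below. Trying one row to see what the format needs.

```bash
python3 -m handwheel '[{"tx":-33,"ty":-10,"tz":2,"roll":0}]' 50 60; python3 -m handwheel '[{"tx":-33.0,"ty":-10.0,"tz":2.0}]' 50 60; python3 -m handwheel --help; python3 go.py
```

```text
t: 0.23
tool_pos: [0.25, 0.5634, 0.2291]
tool_rot: [-0.569, -3.087, -0.002]
contact_force: [0.5, 0.2, 0.8]
opening: 0.0757
grip_force: 0.0
t 0.23 tcp [250.  563.4 229.1] F [0.5 0.2 0.8] open 75.7 grip 0.0 q6 -0.18
tooly deg 69.1 tilt [-0.002   0.0015]$[0]: bad value
invalid input: not JSON, or not a number
```

All four keys are required.

```bash
python3 -m handwheel '[{"tx":-33,"ty":-10,"tz":2,"roll":0},{"tx":-33,"ty":-10,"tz":2,"roll":0},{"tx":-33,"ty":-10,"tz":2,"roll":0},{"tx":-33,"ty":-10,"tz":2,"roll":0},{"tx":-33,"ty":-10,"tz":2,"roll":0},{"tx":-33,"ty":-10,"tz":2,"roll":0},{"tx":-33,"ty":-10,"tz":2,"roll":0},{"tx":-33,"ty":-10,"tz":2,"roll":0},{"tx":-33,"ty":-10,"tz":2,"roll":0},{"tx":-33,"ty":-10,"tz":2,"roll":0},{"tx":-33,"ty":-10,"tz":2,"roll":0},{"tx":-33,"ty":-10,"tz":2,"roll":0}]' 50 60
python3 -m handwheel '[{"tx":-33,"ty":-10,"tz":2,"roll":0},{"tx":-33,"ty":-10,"tz":2,"roll":0},{"tx":0,"ty":0,"tz":0,"roll":0},{"tx":0,"ty":0,"tz":0,"roll":0},{"tx":0,"ty":0,"tz":0,"roll":0}]'
python3 - <<'E'
from h import *
im,d,rays,c,p=wrist("w2")
z=p[...,2]; near=np.hypot(p[...,0]-.635,p[...,1]-.264)<.06
m=near&(z>.072)&(z<.084)&(d>0); print("knob",m.sum(),rect(p[m][:,:2]))
m=near&(abs(z-.052)<.006)&(d>0); print("lid",m.sum(),rect(p[m][:,:2]))
E
python3 go.py 635.2 263.7 55
```

```text
t: 1.23
tool_pos: [0.5799, 0.3051, 0.2048]
tool_rot: [-0.578, -3.087, 0.0]
contact_force: [-0.4, 0.7, -0.1]
opening: 0.05
grip_force: 0.0
t: 1.65
tool_pos: [0.6328, 0.264, 0.2007]
tool_rot: [-0.578, -3.087, 0.0]
contact_force: [-0.5, 0.5, -0.1]
opening: 0.0502
grip_force: 0.0
knob 647 (array([635.8, 265.7]), array([22.8, 22.8]), 29.5)
lid 5296 (array([636. , 265.3]), array([78.1, 79.1]), 83.1)
t 1.70 tcp [632.5 264.5 201. ] F [-0.2  0.6 -0.3] open 50.1 grip 0.0 q6 -0.91
tooly deg 68.8 tilt [-0.0008  0.0001]
total [ -3.    0.2 146. ] rows 5 each [-0.59  0.04 29.2 ]
```

View pics/w2.png

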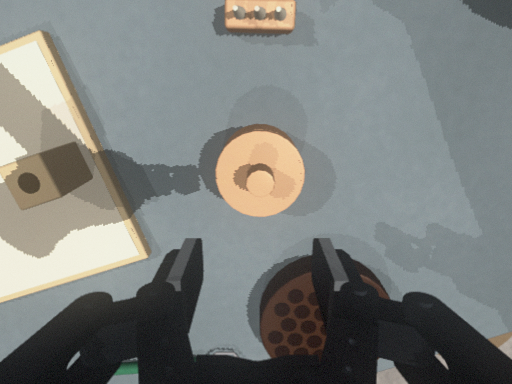

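The wrist view shows the saggar at (260,172) between the fingertips, cone pack at (260,15), shelf with the short prop at left. Both views agree within 2 mm. Descend on the knob and grip.

```bash
python3 -m handwheel '[{"tx":-3,"ty":0,"tz":30,"roll":0},{"tx":0,"ty":0,"tz":30,"roll":0},{"tx":0,"ty":0,"tz":30,"roll":0},{"tx":0,"ty":0,"tz":30,"roll":0},{"tx":0,"ty":0,"tz":15,"roll":0},{"tx":0,"ty":0,"tz":11,"roll":0},{"tx":0,"ty":0,"tz":0,"roll":0},{"tx":0,"ty":0,"tz":0,"roll":0}]' 50 60
python3 -m handwheel '[{"tx":0,"ty":0,"tz":0,"roll":0},{"tx":0,"ty":0,"tz":0,"roll":0},{"tx":0,"ty":0,"tz":0,"roll":0},{"tx":0,"ty":0,"tz":0,"roll":0},{"tx":0,"ty":0,"tz":0,"roll":0},{"tx":0,"ty":0,"tz":0,"roll":0},{"tx":0,"ty":0,"tz":0,"roll":0},{"tx":0,"ty":0,"tz":0,"roll":0}]' 10 70
python3 -m handwheel '[{"tx":0,"ty":0,"tz":-3,"roll":0},{"tx":0,"ty":0,"tz":-3,"roll":0},{"tx":0,"ty":0,"tz":-5,"roll":0},{"tx":0,"ty":0,"tz":-5,"roll":0},{"tx":0,"ty":0,"tz":-5,"roll":0},{"tx":0,"ty":0,"tz":0,"roll":0},{"tx":0,"ty":0,"tz":0,"roll":0},{"tx":0,"ty":0,"tz":0,"roll":0},{"tx":0,"ty":0,"tz":0,"roll":0},{"tx":0,"ty":0,"tz":0,"roll":0}]'
```

```text
t: 2.37
tool_pos: [0.6363, 0.2635, 0.0563]
tool_rot: [0.576, 3.087, 0.001]
contact_force: [0.2, -0.0, 0.7]
opening: 0.0499
grip_force: 0.0
t: 3.03
tool_pos: [0.6378, 0.2637, 0.0582]
tool_rot: [0.577, 3.084, 0.004]
contact_force: [0.2, 2.1, 5.9]
opening: 0.0214
grip_force: 68.5
t: 3.87
tool_pos: [0.6357, 0.2628, 0.0758]
tool_rot: [-0.577, -3.087, 0.001]
contact_force: [-0.3, 0.4, -3.5]
opening: 0.022
grip_force: 68.7
```

Weight reads about 3.5 N, so this is the empty one. Set it back gently.

```bash
python3 -m handwheel '[{"tx":0,"ty":0,"tz":4,"roll":0},{"tx":0,"ty":0,"tz":4,"roll":0},{"tx":0,"ty":0,"tz":4,"roll":0},{"tx":0,"ty":0,"tz":3,"roll":0},{"tx":0,"ty":0,"tz":2,"roll":0},{"tx":0,"ty":0,"tz":1,"roll":0},{"tx":0,"ty":0,"tz":0,"roll":0},{"tx":0,"ty":0,"tz":0,"roll":0},{"tx":0,"ty":0,"tz":0,"roll":0},{"tx":0,"ty":0,"tz":0,"roll":0}]'
```

```text
t: 4.7
tool_pos: [0.6361, 0.2629, 0.0582]
tool_rot: [0.578, 3.088, 0.0]
contact_force: [0.3, -0.1, -2.6]
opening: 0.0221
grip_force: 68.7
```

```bash
python3 -m handwheel '[{"tx":0,"ty":0,"tz":0.7,"roll":0},{"tx":0,"ty":0,"tz":0.7,"roll":0},{"tx":0,"ty":0,"tz":0.6,"roll":0},{"tx":0,"ty":0,"tz":0,"roll":0},{"tx":0,"ty":0,"tz":0,"roll":0}]'
python3 -m handwheel '[{"tx":0,"ty":0,"tz":0,"roll":0},{"tx":0,"ty":0,"tz":0,"roll":0},{"tx":0,"ty":0,"tz":0,"roll":0},{"tx":0,"ty":0,"tz":0,"roll":0},{"tx":0,"ty":0,"tz":-10,"roll":0},{"tx":0,"ty":0,"tz":-20,"roll":0},{"tx":0,"ty":0,"tz":-30,"roll":0},{"tx":0,"ty":0,"tz":-30,"roll":0},{"tx":0,"ty":0,"tz":-30,"roll":0},{"tx":0,"ty":0,"tz":-25,"roll":0},{"tx":0,"ty":0,"tz":0,"roll":0}]' 50
python3 go.py 510 -292 200
```

```text
t: 5.12
tool_pos: [0.6364, 0.2632, 0.0581]
tool_rot: [0.578, 3.088, 0.001]
contact_force: [-4.4, -0.2, 5.4]
opening: 0.0216
grip_force: 69.7
t: 6.03
tool_pos: [0.6395, 0.2639, 0.2105]
tool_rot: [0.575, 3.076, 0.009]
contact_force: [1.3, -0.3, 1.5]
opening: 0.0497
grip_force: 0.0
t 6.03 tcp [639.5 263.9 210.5] F [ 1.3 -0.3  1.5] open 49.7 grip 0.0 q6 -0.92
tooly deg 68.8 tilt [0.0127 0.0037]
total [ -80.1 -565.2    6.8] rows 16 each [ -5.   -35.33   0.43]
```

```bash
python3 -m handwheel '[{"tx":-5.2,"ty":-35.2,"tz":0,"roll":0},{"tx":-5.2,"ty":-35.2,"tz":0,"roll":0},{"tx":-5.2,"ty":-35.2,"tz":0,"roll":0},{"tx":-5.2,"ty":-35.2,"tz":0,"roll":0},{"tx":-5.2,"ty":-35.2,"tz":0,"roll":0},{"tx":-5.2,"ty":-35.2,"tz":0,"roll":0},{"tx":-5.2,"ty":-35.2,"tz":0,"roll":0},{"tx":-5.2,"ty":-35.2,"tz":0,"roll":0},{"tx":-5.2,"ty":-35.2,"tz":0,"roll":0},{"tx":-5.2,"ty":-35.2,"tz":0,"roll":0},{"tx":-5.2,"ty":-35.2,"tz":0,"roll":0},{"tx":-5.2,"ty":-35.2,"tz":0,"roll":0}]'
python3 -m handwheel '[{"tx":-5.2,"ty":-35.2,"tz":0,"roll":0},{"tx":-5.2,"ty":-35.2,"tz":0,"roll":0},{"tx":-5.2,"ty":-35.2,"tz":0,"roll":0},{"tx":-5.2,"ty":-35.2,"tz":0,"roll":0},{"tx":0,"ty":0,"tz":0,"roll":0},{"tx":0,"ty":0,"tz":0,"roll":0},{"tx":0,"ty":0,"tz":0,"roll":0},{"tx":0,"ty":0,"tz":0,"roll":0}]'
python3 - <<'E'
from h import *
im,d,rays,c,p=wrist("w3")
z=p[...,2]; near=np.hypot(p[...,0]-.51,p[...,1]+.292)<.06
m=near&(z>.072)&(z<.084)&(d>0); print("knob",m.sum(),rect(p[m][:,:2]))
m=near&(abs(z-.052)<.006)&(d>0); print("lid",m.sum(),rect(p[m][:,:2]))
E
python3 go.py 510 -292 58
```

```text
t: 7.03
tool_pos: [0.5407, -0.155, 0.2012]
tool_rot: [0.578, 3.088, -0.0]
contact_force: [0.2, -0.7, -1.1]
opening: 0.0498
grip_force: 0.0
t: 7.7
tool_pos: [0.5102, -0.2911, 0.2011]
tool_rot: [-0.575, -3.088, -0.001]
contact_force: [-0.7, -0.0, -0.9]
opening: 0.0503
grip_force: 0.0
knob 644 (array([ 509.2, -292.6]), array([23.2, 22.5]), 71.5)
lid 5346 (array([ 509.3, -292.8]), array([79. , 78.7]), 6.8)
t 7.75 tcp [ 510.4 -291.   201.2] F [ 0.1  0.5 -0.3] open 49.9 grip 0.0 q6 -1.85
tooly deg 68.9 tilt [-0.0001  0.0004]
total [-1.000e-01 -1.100e+00  1.432e+02] rows 4 each [-2.000e-02 -2.800e-01  3.579e+01]
```

```bash
python3 -m handwheel '[{"tx":0,"ty":-1,"tz":30,"roll":0},{"tx":0,"ty":0,"tz":30,"roll":0},{"tx":0,"ty":0,"tz":30,"roll":0},{"tx":0,"ty":0,"tz":30,"roll":0},{"tx":0,"ty":0,"tz":15,"roll":0},{"tx":0,"ty":0,"tz":7,"roll":0},{"tx":0,"ty":0,"tz":0,"roll":0},{"tx":0,"ty":0,"tz":0,"roll":0}]' 50 60
python3 -m handwheel '[{"tx":0,"ty":0,"tz":0,"roll":0},{"tx":0,"ty":0,"tz":0,"roll":0},{"tx":0,"ty":0,"tz":0,"roll":0},{"tx":0,"ty":0,"tz":0,"roll":0},{"tx":0,"ty":0,"tz":0,"roll":0},{"tx":0,"ty":0,"tz":0,"roll":0},{"tx":0,"ty":0,"tz":0,"roll":0},{"tx":0,"ty":0,"tz":0,"roll":0}]' 10 90
python3 -m handwheel '[{"tx":0,"ty":0,"tz":-3,"roll":0},{"tx":0,"ty":0,"tz":-3,"roll":0},{"tx":0,"ty":0,"tz":-5,"roll":0},{"tx":0,"ty":0,"tz":-5,"roll":0},{"tx":0,"ty":0,"tz":-5,"roll":0},{"tx":0,"ty":0,"tz":-5,"roll":0},{"tx":0,"ty":0,"tz":0,"roll":0},{"tx":0,"ty":0,"tz":0,"roll":0},{"tx":0,"ty":0,"tz":0,"roll":0},{"tx":0,"ty":0,"tz":0,"roll":0}]'
```

```text
t: 8.42
tool_pos: [0.5104, -0.2929, 0.0601]
tool_rot: [0.576, 3.087, -0.001]
contact_force: [-0.1, 0.2, 0.4]
opening: 0.0499
grip_force: 0.0
t: 9.08
tool_pos: [0.5109, -0.294, 0.0619]
tool_rot: [0.577, 3.085, -0.002]
contact_force: [-0.9, 1.4, 6.2]
opening: 0.0209
grip_force: 88.0
t: 9.92
tool_pos: [0.5094, -0.293, 0.0849]
tool_rot: [-0.577, -3.087, -0.001]
contact_force: [0.1, 0.3, -7.4]
opening: 0.0205
grip_force: 88.4
```

Loaded one (7.4 N). Lift and carry over the shelf.

```bash
python3 -m handwheel '[{"tx":0,"ty":0,"tz":-10,"roll":0},{"tx":0,"ty":0,"tz":-20,"roll":0},{"tx":0,"ty":0,"tz":-25,"roll":0},{"tx":0,"ty":0,"tz":-25,"roll":0},{"tx":0,"ty":0,"tz":-20,"roll":0},{"tx":0,"ty":0,"tz":-15,"roll":0},{"tx":0,"ty":0,"tz":0,"roll":0},{"tx":0,"ty":0,"tz":0,"roll":0}]'
python3 -m handwheel '[{"tx":2.2,"ty":12,"tz":0,"roll":0},{"tx":5,"ty":26,"tz":0,"roll":0},{"tx":5,"ty":26,"tz":0,"roll":0},{"tx":5,"ty":26,"tz":0,"roll":0},{"tx":5,"ty":26,"tz":0,"roll":0},{"tx":5,"ty":26,"tz":0,"roll":0},{"tx":5,"ty":26,"tz":0,"roll":0},{"tx":5,"ty":26,"tz":0,"roll":0},{"tx":5,"ty":26,"tz":0,"roll":0},{"tx":5,"ty":26,"tz":0,"roll":0},{"tx":5,"ty":26,"tz":0,"roll":0},{"tx":2,"ty":12,"tz":0,"roll":0}]'
python3 -m handwheel '[{"tx":0,"ty":0,"tz":0,"roll":0},{"tx":0,"ty":0,"tz":0,"roll":0},{"tx":0,"ty":0,"tz":0,"roll":0},{"tx":0,"ty":0,"tz":0,"roll":0},{"tx":0,"ty":0,"tz":0,"roll":0}]'
python3 go.py 562.6 -8 85
```

```text
t: 10.58
tool_pos: [0.5102, -0.2936, 0.2017]
tool_rot: [0.577, 3.086, -0.002]
contact_force: [0.1, 0.6, -6.8]
opening: 0.0203
grip_force: 88.6
t: 11.58
tool_pos: [0.5605, -0.0051, 0.1978]
tool_rot: [-0.573, -3.084, -0.003]
contact_force: [-0.1, -0.6, -6.1]
opening: 0.0208
grip_force: 89.1
t: 12.0
tool_pos: [0.5615, -0.0098, 0.2]
tool_rot: [-0.58, -3.087, 0.0]
contact_force: [-0.7, -0.0, -6.6]
opening: 0.0208
grip_force: 89.2
t 12.00 tcp [561.5  -9.8 200. ] F [-0.7 -0.  -6.6] open 20.8 grip 89.2 q6 -1.35
tooly deg 68.7 tilt [-0.0005 -0.0001]
total [ -0.4   2.1 115. ] rows 4 each [-0.1   0.52 28.76]
```

```bash
python3 -m handwheel '[{"tx":0,"ty":2,"tz":10,"roll":0},{"tx":0,"ty":0,"tz":20,"roll":0},{"tx":0,"ty":0,"tz":25,"roll":0},{"tx":0,"ty":0,"tz":25,"roll":0},{"tx":0,"ty":0,"tz":20,"roll":0},{"tx":0,"ty":0,"tz":10,"roll":0},{"tx":0,"ty":0,"tz":5,"roll":0},{"tx":0,"ty":0,"tz":3,"roll":0},{"tx":0,"ty":0,"tz":0,"roll":0},{"tx":0,"ty":0,"tz":0,"roll":0},{"tx":0,"ty":0,"tz":0,"roll":0}]'
python3 -m handwheel '[{"tx":0,"ty":0,"tz":1,"roll":0},{"tx":0,"ty":0,"tz":1,"roll":0},{"tx":0,"ty":0,"tz":1,"roll":0},{"tx":0,"ty":0,"tz":1,"roll":0},{"tx":0,"ty":0,"tz":0,"roll":0},{"tx":0,"ty":0,"tz":0,"roll":0},{"tx":0,"ty":0,"tz":0,"roll":0},{"tx":0,"ty":0,"tz":0,"roll":0}]'
```

```text
t: 12.92
tool_pos: [0.5638, -0.0072, 0.0841]
tool_rot: [0.577, 3.085, 0.0]
contact_force: [0.3, -0.6, -6.0]
opening: 0.0204
grip_force: 89.1
t: 13.58
tool_pos: [0.5625, -0.007, 0.0783]
tool_rot: [0.578, 3.088, 0.0]
contact_force: [0.2, -0.3, -6.2]
opening: 0.0203
grip_force: 89.1
```

```bash
python3 -m handwheel '[{"tx":0,"ty":0,"tz":0.7,"roll":0},{"tx":0,"ty":0,"tz":0.7,"roll":0},{"tx":0,"ty":0,"tz":0.6,"roll":0},{"tx":0,"ty":0,"tz":0,"roll":0},{"tx":0,"ty":0,"tz":0,"roll":0},{"tx":0,"ty":0,"tz":0,"roll":0}]'
```

```text
t: 14.08
tool_pos: [0.5627, -0.0069, 0.077]
tool_rot: [0.577, 3.088, 0.0]
contact_force: [-3.2, 0.8, 0.4]
opening: 0.0206
grip_force: 89.9
```

On the shelf. Release, rise, go over to the loose prop.

```bash
python3 -m handwheel '[{"tx":0,"ty":0,"tz":0,"roll":0},{"tx":0,"ty":0,"tz":0,"roll":0},{"tx":0,"ty":0,"tz":0,"roll":0},{"tx":0,"ty":0,"tz":0,"roll":0},{"tx":0,"ty":0,"tz":-10,"roll":0},{"tx":0,"ty":0,"tz":-20,"roll":0},{"tx":0,"ty":0,"tz":-30,"roll":0},{"tx":0,"ty":0,"tz":-30,"roll":0},{"tx":0,"ty":0,"tz":-30,"roll":0},{"tx":0,"ty":0,"tz":-5,"roll":0},{"tx":0,"ty":0,"tz":0,"roll":0},{"tx":0,"ty":0,"tz":0,"roll":0}]' 45
python3 -m handwheel '[{"tx":7.9,"ty":-31.1,"tz":0,"roll":0},{"tx":7.9,"ty":-31.1,"tz":0,"roll":0},{"tx":7.9,"ty":-31.1,"tz":0,"roll":0},{"tx":7.9,"ty":-31.1,"tz":0,"roll":0},{"tx":7.9,"ty":-31.1,"tz":0,"roll":0},{"tx":7.9,"ty":-31.1,"tz":0,"roll":0},{"tx":7.9,"ty":-31.1,"tz":0,"roll":0},{"tx":7.9,"ty":-31.1,"tz":0,"roll":0},{"tx":7.9,"ty":-31.1,"tz":0,"roll":0},{"tx":7.9,"ty":-31.1,"tz":0,"roll":0}]' 65
python3 -m handwheel '[{"tx":0,"ty":0,"tz":0,"roll":-0.116},{"tx":0,"ty":0,"tz":0,"roll":-0.116},{"tx":0,"ty":0,"tz":0,"roll":-0.116},{"tx":0,"ty":0,"tz":0,"roll":-0.116},{"tx":0,"ty":0,"tz":0,"roll":-0.116},{"tx":0,"ty":0,"tz":0,"roll":0},{"tx":0,"ty":0,"tz":0,"roll":0},{"tx":0,"ty":0,"tz":0,"roll":0},{"tx":0,"ty":0,"tz":0,"roll":0}]'
python3 - <<'E'
from h import *
im,d,rays,c,p=wrist("w4")
z=p[...,2]; near=np.hypot(p[...,0]-.376,p[...,1]+.268)<.045
m=near&(z>.075)&(z<.085)&(d>0); print("prop",m.sum(),rect(p[m][:,:2]))
E
python3 go.py 376.2 -268.1 40 102
```

```text
t: 15.08
tool_pos: [0.5625, -0.007, 0.2015]
tool_rot: [0.577, 3.087, 0.0]
contact_force: [0.8, -0.9, -0.4]
opening: 0.0452
grip_force: 0.0
t: 15.92
tool_pos: [0.3744, -0.2686, 0.1988]
tool_rot: [-0.577, -3.085, -0.004]
contact_force: [0.9, -0.2, -0.5]
opening: 0.0653
grip_force: 0.0
t: 16.67
tool_pos: [0.3762, -0.2681, 0.2006]
tool_rot: [0.327, -3.124, -0.001]
contact_force: [-0.4, -0.2, 0.5]
opening: 0.0649
grip_force: 0.0
prop 2364 (array([ 374.8, -269.4]), array([39.7, 40.1]), 12.0)
t 16.72 tcp [ 376.3 -268.2  200.8] F [ 0.2 -0.3 -1.1] open 65.2 grip 0.0 q6 -2.56
tooly deg 102.0 tilt [-0.0006  0.0006]
total [ -0.    0.  160.8] rows 5 each [-0.000e+00  1.000e-02  3.217e+01]
roll -0.000 rows 1
```

```bash
python3 -m handwheel '[{"tx":0.8,"ty":0,"tz":30,"roll":0},{"tx":0,"ty":0,"tz":30,"roll":0},{"tx":0,"ty":0,"tz":30,"roll":0},{"tx":0,"ty":0,"tz":30,"roll":0},{"tx":0,"ty":0,"tz":25,"roll":0},{"tx":0,"ty":0,"tz":20,"roll":0},{"tx":0,"ty":0,"tz":0,"roll":0},{"tx":0,"ty":0,"tz":0,"roll":0}]' 65 50
python3 -m handwheel '[{"tx":0,"ty":0,"tz":0,"roll":0},{"tx":0,"ty":0,"tz":0,"roll":0},{"tx":0,"ty":0,"tz":0,"roll":0},{"tx":0,"ty":0,"tz":0,"roll":0},{"tx":0,"ty":0,"tz":0,"roll":0},{"tx":0,"ty":0,"tz":0,"roll":0},{"tx":0,"ty":0,"tz":0,"roll":0}]' 25 50
python3 go.py
python3 -m handwheel '[{"tx":0,"ty":0,"tz":-5,"roll":0},{"tx":0,"ty":0,"tz":-20,"roll":0},{"tx":0,"ty":0,"tz":-30,"roll":0},{"tx":0,"ty":0,"tz":-30,"roll":0},{"tx":0,"ty":0,"tz":-30,"roll":0},{"tx":0,"ty":0,"tz":-20,"roll":0},{"tx":0,"ty":0,"tz":0,"roll":0},{"tx":0,"ty":0,"tz":0,"roll":0},{"tx":0,"ty":0,"tz":0,"roll":0}]'
python3 go.py 482.7 -4.2 60 87.2
```

```text
t: 17.38
tool_pos: [0.375, -0.2679, 0.0354]
tool_rot: [0.329, -3.123, -0.003]
contact_force: [0.5, -0.4, 0.2]
opening: 0.0653
grip_force: 0.0
t: 17.97
tool_pos: [0.377, -0.2699, 0.0386]
tool_rot: [-0.329, 3.122, -0.005]
contact_force: [0.0, -0.4, 6.0]
opening: 0.0397
grip_force: 51.3
t 17.97 tcp [ 377.  -269.9   38.6] F [ 0.  -0.4  6. ] open 39.7 grip 51.3 q6 -2.56
tooly deg 102.0 tilt [ 0.003  -0.0029]
t: 18.72
tool_pos: [0.3748, -0.2677, 0.1694]
tool_rot: [0.329, -3.122, -0.004]
contact_force: [0.3, 0.5, -1.5]
opening: 0.0393
grip_force: 50.8
t 18.72 tcp [ 374.8 -267.7  169.4] F [ 0.3  0.5 -1.5] open 39.3 grip 50.8 q6 -2.56
tooly deg 102.0 tilt [-0.0021  0.0021]
total [-160.7  234.9  109.7] rows 9 each [-17.86  26.1   12.19]
roll 0.259 rows 3
```

```bash
python3 -m handwheel '[{"tx":-17.9,"ty":26.1,"tz":0,"roll":0},{"tx":-17.9,"ty":26.1,"tz":0,"roll":0},{"tx":-17.9,"ty":26.1,"tz":0,"roll":0},{"tx":-17.9,"ty":26.1,"tz":0,"roll":0},{"tx":-17.9,"ty":26.1,"tz":0,"roll":0},{"tx":-17.9,"ty":26.1,"tz":0,"roll":0},{"tx":-17.9,"ty":26.1,"tz":0,"roll":0},{"tx":-17.9,"ty":26.1,"tz":0,"roll":0},{"tx":-17.9,"ty":26.1,"tz":0,"roll":0}]'
python3 -m handwheel '[{"tx":0,"ty":0,"tz":0,"roll":0.087},{"tx":0,"ty":0,"tz":0,"roll":0.086},{"tx":0,"ty":0,"tz":0,"roll":0.086},{"tx":0,"ty":0,"tz":20,"roll":0},{"tx":0,"ty":0,"tz":30,"roll":0},{"tx":0,"ty":0,"tz":30,"roll":0},{"tx":0,"ty":0,"tz":20,"roll":0},{"tx":0,"ty":0,"tz":6,"roll":0},{"tx":0,"ty":0,"tz":4,"roll":0},{"tx":0,"ty":0,"tz":0,"roll":0},{"tx":0,"ty":0,"tz":0,"roll":0},{"tx":0,"ty":0,"tz":0,"roll":0}]'
python3 go.py 482.7 -4.2 55 87.2
```

```text
t: 19.47
tool_pos: [0.4828, -0.0034, 0.1682]
tool_rot: [0.329, -3.119, -0.002]
contact_force: [0.3, -0.3, -1.4]
opening: 0.0394
grip_force: 51.2
t: 20.47
tool_pos: [0.4854, -0.0054, 0.0629]
tool_rot: [0.077, 3.138, -0.001]
contact_force: [-0.5, -0.2, -1.4]
opening: 0.0395
grip_force: 51.4
t 20.47 tcp [485.4  -5.4  62.9] F [-0.5 -0.2 -1.4] open 39.5 grip 51.4 q6 -1.69
tooly deg 87.2 tilt [ 0.0028 -0.0005]
total [2.8 1.1 7.9] rows 1 each [2.83 1.11 7.91]
roll 0.000 rows 1
```

```bash
python3 -m handwheel '[{"tx":1.5,"ty":1,"tz":2,"roll":0},{"tx":0,"ty":0,"tz":2,"roll":0},{"tx":0,"ty":0,"tz":1,"roll":0},{"tx":0,"ty":0,"tz":1,"roll":0},{"tx":0,"ty":0,"tz":0,"roll":0},{"tx":0,"ty":0,"tz":0,"roll":0},{"tx":0,"ty":0,"tz":0,"roll":0}]'
python3 -m handwheel '[{"tx":0,"ty":0,"tz":1,"roll":0},{"tx":0,"ty":0,"tz":0,"roll":0},{"tx":0,"ty":0,"tz":0,"roll":0}]'
```

```text
t: 21.05
tool_pos: [0.4828, -0.0042, 0.0554]
tool_rot: [0.077, 3.141, -0.0]
contact_force: [-0.4, -0.3, -2.0]
opening: 0.0393
grip_force: 51.4
t: 21.3
tool_pos: [0.4827, -0.0042, 0.0542]
tool_rot: [-0.077, -3.14, -0.0]
contact_force: [-0.0, -0.1, -2.2]
opening: 0.0398
grip_force: 51.4
```

```bash
python3 -m handwheel '[{"tx":0,"ty":0,"tz":1,"roll":0},{"tx":0,"ty":0,"tz":0,"roll":0},{"tx":0,"ty":0,"tz":0,"roll":0}]'
python3 -m handwheel '[{"tx":0,"ty":0,"tz":1,"roll":0},{"tx":0,"ty":0,"tz":0,"roll":0},{"tx":0,"ty":0,"tz":0,"roll":0}]'
```

```text
t: 21.55
tool_pos: [0.483, -0.0042, 0.0536]
tool_rot: [0.077, 3.14, -0.0]
contact_force: [-0.3, 0.3, -0.1]
opening: 0.0396
grip_force: 51.6
t: 21.8
tool_pos: [0.4831, -0.0042, 0.0536]
tool_rot: [-0.076, -3.141, 0.0]
contact_force: [-2.8, 0.7, 6.6]
opening: 0.0392
grip_force: 52.4
```

Prop is down. Release, rise, and roll for the cone pack grasp.

```bash
python3 -m handwheel '[{"tx":0,"ty":0,"tz":0,"roll":0},{"tx":0,"ty":0,"tz":0,"roll":0},{"tx":0,"ty":0,"tz":0,"roll":0},{"tx":0,"ty":0,"tz":0,"roll":0},{"tx":0,"ty":0,"tz":-10,"roll":0},{"tx":0,"ty":0,"tz":-25,"roll":0},{"tx":0,"ty":0,"tz":-35,"roll":0},{"tx":0,"ty":0,"tz":-35,"roll":0},{"tx":0,"ty":0,"tz":-35,"roll":0},{"tx":0,"ty":0,"tz":-10,"roll":0},{"tx":0,"ty":0,"tz":0,"roll":0}]' 60
python3 -m handwheel '[{"tx":0,"ty":0,"tz":0,"roll":0.12},{"tx":0,"ty":0,"tz":0,"roll":0.12},{"tx":0,"ty":0,"tz":0,"roll":0.12},{"tx":0,"ty":0,"tz":0,"roll":0.12},{"tx":0,"ty":0,"tz":0,"roll":0.12},{"tx":0,"ty":0,"tz":0,"roll":0.12},{"tx":0,"ty":0,"tz":0,"roll":0.12},{"tx":0,"ty":0,"tz":0,"roll":0.12},{"tx":0,"ty":0,"tz":0,"roll":0.12},{"tx":0,"ty":0,"tz":0,"roll":0.12},{"tx":0,"ty":0,"tz":0,"roll":0.12},{"tx":0,"ty":0,"tz":0,"roll":0.12}]'
python3 -m handwheel '[{"tx":0,"ty":0,"tz":0,"roll":0.12},{"tx":0,"ty":0,"tz":0,"roll":0.12},{"tx":0,"ty":0,"tz":0,"roll":0.12},{"tx":0,"ty":0,"tz":0,"roll":0.12},{"tx":0,"ty":0,"tz":0,"roll":0},{"tx":0,"ty":0,"tz":0,"roll":0},{"tx":0,"ty":0,"tz":0,"roll":0}]' 
python3 go.py 510.6 311.2 180 157.1
python3 - <<'E'
from h import *
im,d=optics.get_image("top"); cv2.imwrite("pics/top1.png",im[:,:,::-1]); np.save("pics/top1.npy",d)
E
```

```text
t: 22.72
tool_pos: [0.4852, -0.0045, 0.2076]
tool_rot: [0.076, 3.132, -0.002]
contact_force: [0.8, 0.5, 0.6]
opening: 0.0602
grip_force: 0.0
t: 23.72
tool_pos: [0.4815, -0.004, 0.1999]
tool_rot: [-2.133, -2.302, 0.003]
contact_force: [0.2, -0.9, 0.2]
opening: 0.0601
grip_force: 0.0
t: 24.3
tool_pos: [0.4821, -0.0041, 0.2011]
tool_rot: [-2.613, -1.741, 0.002]
contact_force: [-0.5, 0.8, 0.2]
opening: 0.06
grip_force: 0.0
t 24.30 tcp [482.1  -4.1 201.1] F [-0.5  0.8  0.2] open 60.0 grip 0.0 q6 0.23
tooly deg -22.7 tilt [-0.002   0.0003]
total [301.9 -95.2  21.2] rows 9 each [ 33.55 -10.58   2.35]
roll 0.004 rows 1
```

View pics/top1.png

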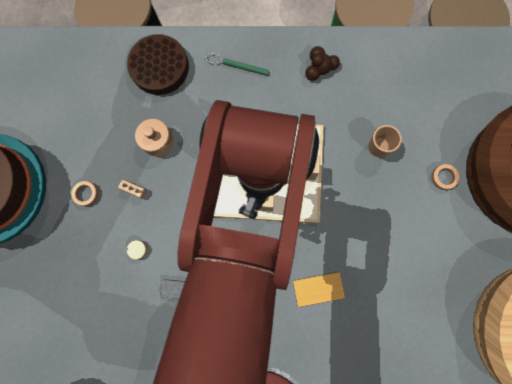

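The arm covers the shelf; cone pack (132,188) and spacer (137,250) are unchanged. Move over the cone pack.

```bash
python3 -m handwheel '[{"tx":33.5,"ty":-10.6,"tz":2,"roll":0},{"tx":33.5,"ty":-10.6,"tz":2,"roll":0},{"tx":33.5,"ty":-10.6,"tz":2,"roll":0},{"tx":33.5,"ty":-10.6,"tz":2,"roll":0},{"tx":33.5,"ty":-10.6,"tz":2,"roll":0},{"tx":33.5,"ty":-10.6,"tz":2,"roll":0},{"tx":33.5,"ty":-10.6,"tz":2,"roll":0},{"tx":33.5,"ty":-10.6,"tz":2,"roll":0},{"tx":33.5,"ty":-10.6,"tz":2,"roll":0.004},{"tx":0,"ty":0,"tz":0,"roll":0},{"tx":0,"ty":0,"tz":0,"roll":0},{"tx":0,"ty":0,"tz":0,"roll":0}]' 50 40
python3 - <<'E'
from h import *
im,d,rays,c,p=wrist("w5")
z=p[...,2]; near=np.hypot(p[...,0]-.511,p[...,1]-.311)<.05
m=near&(z>.022)&(z<.034)&(d>0); print("cone",m.sum(),rect(p[m][:,:2]))
E
python3 go.py 510.6 311.2 5 157.1
```

```text
t: 25.35
tool_pos: [0.5114, 0.3105, 0.1839]
tool_rot: [2.619, 1.735, -0.002]
contact_force: [0.9, 0.4, 0.8]
opening: 0.0497
grip_force: 0.0
cone 1408 (array([511.2, 314.1]), array([59.3, 23.6]), 67.7)
t 25.40 tcp [511.6 310.  184.1] F [ 0.  -0.9 -0.3] open 49.7 grip 0.0 q6 0.82
tooly deg -23.0 tilt [-0.0004 -0.0006]
total [  0.9  -1.3 179.1] rows 5 each [ 0.17 -0.27 35.81]
roll -0.002 rows 1
```

View pics/w5.png

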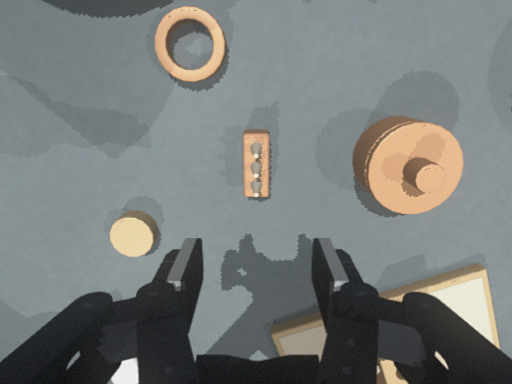

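Cone pack at (256,165), upright between the finger lines; nothing is in the way.

```bash
python3 -m handwheel '[{"tx":2,"ty":-1,"tz":30,"roll":0},{"tx":0,"ty":0,"tz":35,"roll":0},{"tx":0,"ty":0,"tz":35,"roll":0},{"tx":0,"ty":0,"tz":35,"roll":0},{"tx":0,"ty":0,"tz":25,"roll":0},{"tx":0,"ty":0,"tz":15,"roll":0},{"tx":0,"ty":0,"tz":4,"roll":0},{"tx":0,"ty":0,"tz":0,"roll":0},{"tx":0,"ty":0,"tz":0,"roll":0},{"tx":0,"ty":0,"tz":0,"roll":0}]' 50 40
python3 -m handwheel '[{"tx":0,"ty":0,"tz":0,"roll":0},{"tx":0,"ty":0,"tz":0,"roll":0},{"tx":0,"ty":0,"tz":0,"roll":0},{"tx":0,"ty":0,"tz":0,"roll":0},{"tx":0,"ty":0,"tz":0,"roll":0},{"tx":0,"ty":0,"tz":0,"roll":0},{"tx":0,"ty":0,"tz":0,"roll":0}]' 10 40
python3 go.py
python3 -m handwheel '[{"tx":0,"ty":0,"tz":-5,"roll":0},{"tx":0,"ty":0,"tz":-20,"roll":0},{"tx":0,"ty":0,"tz":-35,"roll":0},{"tx":0,"ty":0,"tz":-35,"roll":0},{"tx":0,"ty":0,"tz":-35,"roll":0},{"tx":0,"ty":0,"tz":-35,"roll":0},{"tx":0,"ty":0,"tz":0,"roll":0},{"tx":0,"ty":0,"tz":0,"roll":0},{"tx":0,"ty":0,"tz":0,"roll":0}]'
python3 go.py 642.5 -11.8 170 177.2
```

```text
t: 26.23
tool_pos: [0.5132, 0.3132, 0.0075]
tool_rot: [2.62, 1.732, 0.006]
contact_force: [0.3, -0.3, -0.7]
opening: 0.0502
grip_force: 0.0
t: 26.82
tool_pos: [0.5127, 0.3135, 0.007]
tool_rot: [2.62, 1.733, 0.004]
contact_force: [-0.7, -0.6, 5.7]
opening: 0.0231
grip_force: 40.9
t 26.82 tcp [512.7 313.5   7. ] F [-0.7 -0.6  5.7] open 23.1 grip 40.9 q6 0.83
tooly deg -23.0 tilt [0.0024 0.001 ]
t: 27.57
tool_pos: [0.5109, 0.3127, 0.1695]
tool_rot: [-2.62, -1.733, 0.002]
contact_force: [-0.3, -0.1, -1.2]
opening: 0.0233
grip_force: 40.1
t 27.57 tcp [510.9 312.7 169.5] F [-0.3 -0.1 -1.2] open 23.3 grip 40.1 q6 0.83
tooly deg -23.0 tilt [-0.0012 -0.0006]
total [-247.2  248.1   -0.5] rows 10 each [-24.72  24.81  -0.05]
roll -0.353 rows 3
```

```bash
python3 -m handwheel '[{"tx":-24.7,"ty":24.8,"tz":0,"roll":0},{"tx":-24.7,"ty":24.8,"tz":0,"roll":0},{"tx":-24.7,"ty":24.8,"tz":0,"roll":0},{"tx":-24.7,"ty":24.8,"tz":0,"roll":0},{"tx":-24.7,"ty":24.8,"tz":0,"roll":0},{"tx":-24.7,"ty":24.8,"tz":0,"roll":0},{"tx":-24.7,"ty":24.8,"tz":0,"roll":0},{"tx":-24.7,"ty":24.8,"tz":0,"roll":0},{"tx":-24.7,"ty":24.8,"tz":0,"roll":0},{"tx":-24.7,"ty":24.8,"tz":0,"roll":0}]'
python3 -m handwheel '[{"tx":0,"ty":0,"tz":0,"roll":-0.118},{"tx":0,"ty":0,"tz":0,"roll":-0.118},{"tx":0,"ty":0,"tz":0,"roll":-0.117},{"tx":0,"ty":0,"tz":0,"roll":0},{"tx":0,"ty":0,"tz":0,"roll":0},{"tx":0,"ty":0,"tz":0,"roll":0}]'
python3 - <<'E'
from h import *
im,d,rays,c,p=wrist("w6"); z=p[...,2]
near=np.hypot(p[...,0]-.5626,p[...,1]+.008)<.06
m=near&(z>.087)&(z<.099)&(d>0); print("knob",m.sum(),rect(p[m][:,:2]) if m.sum() else 0)
m=near&(abs(z-.067)<.005)&(d>0); print("lid",m.sum(),rect(p[m][:,:2]) if m.sum() else 0)
E
python3 go.py 642.5 -11.8 25 177.2
```

```text
t: 28.4
tool_pos: [0.6418, -0.0128, 0.1669]
tool_rot: [-2.617, -1.731, 0.006]
contact_force: [0.2, 0.6, -1.3]
opening: 0.0233
grip_force: 40.1
t: 28.9
tool_pos: [0.6422, -0.0111, 0.1686]
tool_rot: [-2.276, -2.162, 0.003]
contact_force: [0.5, -0.2, -0.5]
opening: 0.0233
grip_force: 40.1
knob 958 (array([539.3,  -0. ]), array([23. , 69.8]), 74.7)
lid 7172 (array([561.6,  -6.2]), array([79.7, 78.9]), 10.4)
t 28.95 tcp [642.5 -11.1 169.1] F [ 0.4  0.5 -1.3] open 22.8 grip 40.1 q6 -0.08
tooly deg -2.9 tilt [-0.0019  0.0002]
total [ -0.7   0.3 144.1] rows 5 each [-0.15  0.07 28.82]
roll -0.002 rows 1
```

View pics/w6.png

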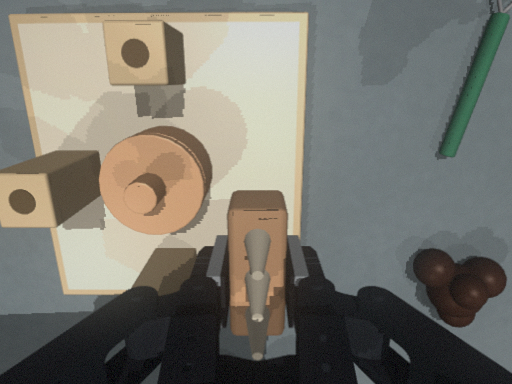

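Saggar sits at (561.6,-6.2) mm; the pack is held upright and parallel to the far edge, with the loose prop standing at left. Before descending I check finger clearance to the saggar from the depth image.

```bash
python3 - <<'E'
from h import *
im,d,rays,c,p=wrist(); o,T=tool()
q=((p-T[:3,3])@T[:3,:3])*1000
m=(d>0)&(d<.2)&(abs(q[...,0])<60)
for a in range(-90,20,10):
    s=m&(q[...,2]>=a)&(q[...,2]<a+10)
    if s.sum(): print(a, s.sum(), "y", np.percentile(q[s][:,1],[0.5,99.5]).round(), "x",np.percentile(q[s][:,0],[1,99]).round())
E
```

```text
-90 5069 y [-59.  57.] x [10. 18.]
-80 10363 y [-58.  57.] x [ 1. 18.]
-70 5715 y [-54.  51.] x [-10.  18.]
-60 8762 y [-48.  46.] x [-11.  14.]
-50 2948 y [-44.  42.] x [-20.  16.]
-40 2527 y [-24.  22.] x [-19.  19.]
-30 5155 y [-25.  23.] x [-27.  28.]
-20 2965 y [-25.  23.] x [-29.  30.]
-10 639 y [-25.  23.] x [ 7. 30.]
0 177 y [-12.  11.] x [27. 30.]
```

```bash
python3 - <<'E'
from h import *
im,d,rays,c,p=wrist(); o,T=tool()
q=((p-T[:3,3])@T[:3,:3])*1000
m=(d>0)&(d<.2)&(abs(q[...,0])<60)
for a in range(-60,-34,2):
    s=m&(q[...,2]>=a)&(q[...,2]<a+2)
    if s.sum(): print(a, s.sum(), "y", np.percentile(q[s][:,1],[0.5,99.5]).round(), "x",np.percentile(q[s][:,0],[1,99]).round())
E
```

```text
-60 1213 y [-49.  47.] x [-12.  13.]
-58 2391 y [-48.  46.] x [-11.  13.]
-56 2766 y [-47.  45.] x [-11.  13.]
-54 1457 y [-47.  45.] x [-11.  14.]
-52 926 y [-45.  44.] x [-10.  14.]
-50 692 y [-44.  42.] x [-8. 14.]
-48 668 y [-43.  41.] x [-8. 14.]
-46 610 y [-42.  39.] x [-10.  14.]
-44 422 y [-34.  32.] x [-17.  15.]
-42 534 y [-31.  28.] x [-21.  16.]
-40 375 y [-24.  22.] x [-19.  17.]
-38 895 y [-18.  16.] x [-18.  17.]
-36 404 y [-19.  17.] x [-19.  18.]
```

```bash
python3 -m handwheel '[{"tx":-0.5,"ty":6,"tz":20,"roll":0},{"tx":0,"ty":0,"tz":30,"roll":0},{"tx":0,"ty":0,"tz":30,"roll":0},{"tx":0,"ty":0,"tz":30,"roll":0},{"tx":0,"ty":0,"tz":20,"roll":0},{"tx":0,"ty":0,"tz":10,"roll":0},{"tx":0,"ty":0,"tz":0,"roll":0},{"tx":0,"ty":0,"tz":0,"roll":0},{"tx":0,"ty":0,"tz":0,"roll":0},{"tx":0,"ty":0,"tz":0,"roll":0}]'
python3 -m handwheel '[{"tx":0,"ty":0,"tz":2,"roll":0},{"tx":0,"ty":0,"tz":2,"roll":0},{"tx":0,"ty":0,"tz":1,"roll":0},{"tx":0,"ty":0,"tz":0,"roll":0},{"tx":0,"ty":0,"tz":0,"roll":0},{"tx":0,"ty":0,"tz":0,"roll":0}]'
```

```text
t: 29.88
tool_pos: [0.6509, -0.0124, 0.0329]
tool_rot: [2.273, 2.164, 0.004]
contact_force: [-0.1, 1.0, -1.7]
opening: 0.0235
grip_force: 40.1
t: 30.38
tool_pos: [0.649, -0.0122, 0.0252]
tool_rot: [-2.275, -2.166, 0.0]
contact_force: [1.7, -0.7, -0.7]
opening: 0.0231
grip_force: 40.1
```

```bash
python3 -m handwheel '[{"tx":0,"ty":0,"tz":1,"roll":0},{"tx":0,"ty":0,"tz":1,"roll":0},{"tx":0,"ty":0,"tz":0,"roll":0},{"tx":0,"ty":0,"tz":0,"roll":0},{"tx":0,"ty":0,"tz":0,"roll":0}]'
python3 -m handwheel '[{"tx":0,"ty":0,"tz":1,"roll":0},{"tx":0,"ty":0,"tz":0,"roll":0},{"tx":0,"ty":0,"tz":0,"roll":0}]'
```

```text
t: 30.8
tool_pos: [0.649, -0.0121, 0.0232]
tool_rot: [-2.275, -2.166, 0.0]
contact_force: [0.1, 1.0, -0.8]
opening: 0.0232
grip_force: 40.1
t: 31.05
tool_pos: [0.649, -0.0122, 0.0222]
tool_rot: [-2.275, -2.166, 0.0]
contact_force: [0.7, -0.0, -0.8]
opening: 0.0234
grip_force: 40.1
```

```bash
python3 -m handwheel '[{"tx":0,"ty":0,"tz":1,"roll":0},{"tx":0,"ty":0,"tz":0,"roll":0},{"tx":0,"ty":0,"tz":0,"roll":0}]'
python3 -m handwheel '[{"tx":0,"ty":0,"tz":0,"roll":0},{"tx":0,"ty":0,"tz":0,"roll":0},{"tx":0,"ty":0,"tz":0,"roll":0},{"tx":0,"ty":0,"tz":-3,"roll":0},{"tx":0,"ty":0,"tz":-5,"roll":0},{"tx":0,"ty":0,"tz":-10,"roll":0},{"tx":0,"ty":0,"tz":-30,"roll":0},{"tx":0,"ty":0,"tz":-35,"roll":0},{"tx":0,"ty":0,"tz":-35,"roll":0},{"tx":0,"ty":0,"tz":-35,"roll":0},{"tx":0,"ty":0,"tz":-25,"roll":0},{"tx":0,"ty":0,"tz":0,"roll":0}]' 33
python3 -m handwheel '[{"tx":0,"ty":0,"tz":0,"roll":0},{"tx":0,"ty":0,"tz":0,"roll":0},{"tx":0,"ty":0,"tz":0,"roll":0}]' 60
python3 - <<'E'
from h import *
im,d,rays,c,p=wrist("w7"); z=p[...,2]
def s(n,x,y,r,z0,z1):
    m=(np.hypot(p[...,0]-x,p[...,1]-y)<r)&(z>z0)&(z<z1)&(d>0); print(n,m.sum(),rect(p[m][:,:2]) if m.sum() else 0)
s("cone",.6485,-.012,.045,.038,.049); s("lid",.562,-.007,.055,.062,.072); s("prop",.4827,-.0042,.035,.09,.1); s("short",.5673,.087,.035,.069,.08)
E
python3 go.py 369 292 180
```

```text
t: 31.3
tool_pos: [0.6493, -0.0122, 0.022]
tool_rot: [2.275, 2.166, 0.0]
contact_force: [-3.4, -0.5, 3.8]
opening: 0.0236
grip_force: 40.6
t: 32.3
tool_pos: [0.653, -0.0126, 0.2094]
tool_rot: [2.267, 2.159, 0.014]
contact_force: [0.8, 0.4, 1.4]
opening: 0.0332
grip_force: 0.0
t: 32.55
tool_pos: [0.648, -0.012, 0.1973]
tool_rot: [-2.273, -2.165, 0.003]
contact_force: [0.0, 0.3, -0.2]
opening: 0.0602
grip_force: 0.0
cone 1380 (array([649.3, -12. ]), array([59. , 23.2]), 86.7)
lid 5941 (array([561.8,  -6.1]), array([79.3, 79.1]), 11.1)
prop 2753 (array([481.9,  -4.1]), array([40.7, 40.8]), 87.3)
short 3211 (array([567. ,  86.9]), array([39.4, 40.6]), 87.1)
t 32.60 tcp [647.9 -12.  197. ] F [-0.3 -0.1  0.5] open 60.0 grip 0.0 q6 -0.08
tooly deg -2.8 tilt [-0.0037  0.0005]
total [ 290.  -293.4   18.2] rows 12 each [ 24.17 -24.45   1.52]
```

View pics/w7.png

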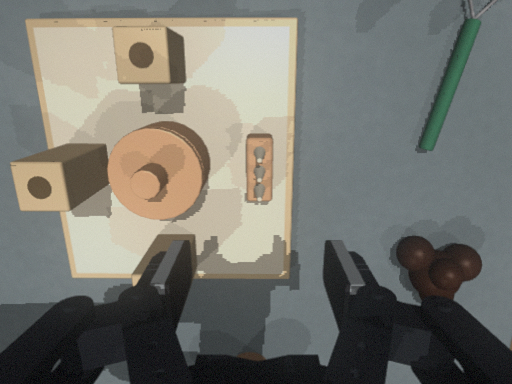

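Shelf now: cone pack (259,168), saggar (155,175), loose prop (60,180), short prop (145,55), all upright; measured positions are within tolerance. Go for the spacer.

```bash
python3 -m handwheel '[{"tx":24.2,"ty":-24.4,"tz":1.5,"roll":0},{"tx":24.2,"ty":-24.4,"tz":1.5,"roll":0},{"tx":24.2,"ty":-24.4,"tz":1.5,"roll":0},{"tx":24.2,"ty":-24.4,"tz":1.5,"roll":0},{"tx":24.2,"ty":-24.4,"tz":1.5,"roll":0},{"tx":24.2,"ty":-24.4,"tz":1.5,"roll":0},{"tx":24.2,"ty":-24.4,"tz":1.5,"roll":0},{"tx":24.2,"ty":-24.4,"tz":1.5,"roll":0},{"tx":24.2,"ty":-24.4,"tz":1.5,"roll":0},{"tx":24.2,"ty":-24.4,"tz":1.5,"roll":0},{"tx":24.2,"ty":-24.4,"tz":1.5,"roll":0},{"tx":24.2,"ty":-24.4,"tz":1.5,"roll":0}]'
python3 -m handwheel '[{"tx":0,"ty":0,"tz":0,"roll":0},{"tx":0,"ty":0,"tz":0,"roll":0},{"tx":0,"ty":0,"tz":0,"roll":0},{"tx":0,"ty":0,"tz":0,"roll":0}]' 62 40
python3 - <<'E'
from h import *
im,d,rays,c,p=wrist("w8"); z=p[...,2]
m=(np.hypot(p[...,0]-.369,p[...,1]-.292)<.035)&(z>.013)&(z<.027)&(d>0); print(m.sum(),rect(p[m][:,:2]))
E
python3 go.py 369 292 4
```

```text
t: 33.6
tool_pos: [0.3688, 0.2927, 0.1797]
tool_rot: [-2.275, -2.166, 0.004]
contact_force: [0.1, 0.4, -0.4]
opening: 0.06
grip_force: 0.0
t: 33.93
tool_pos: [0.3713, 0.2914, 0.1808]
tool_rot: [2.277, 2.165, -0.002]
contact_force: [0.1, -0.0, -0.1]
opening: 0.0619
grip_force: 0.0
1740 (array([367.8, 293.9]), array([43.4, 42.4]), 87.2)
t 33.98 tcp [371.5 291.4 180.9] F [-0.6 -1.2 -0.2] open 62.0 grip 0.0 q6 0.56
tooly deg -2.9 tilt [-0.0006 -0.0006]
total [  0.6  -2.4 176.9] rows 5 each [ 0.12 -0.49 35.38]
```

```bash
python3 -m handwheel '[{"tx":1.5,"ty":-3,"tz":30,"roll":0},{"tx":0,"ty":0,"tz":35,"roll":0},{"tx":0,"ty":0,"tz":35,"roll":0},{"tx":0,"ty":0,"tz":35,"roll":0},{"tx":0,"ty":0,"tz":25,"roll":0},{"tx":0,"ty":0,"tz":12,"roll":0},{"tx":0,"ty":0,"tz":5,"roll":0},{"tx":0,"ty":0,"tz":0,"roll":0},{"tx":0,"ty":0,"tz":0,"roll":0},{"tx":0,"ty":0,"tz":0,"roll":0}]' 62 40
python3 -m handwheel '[{"tx":0,"ty":0,"tz":0,"roll":0},{"tx":0,"ty":0,"tz":0,"roll":0},{"tx":0,"ty":0,"tz":0,"roll":0},{"tx":0,"ty":0,"tz":0,"roll":0},{"tx":0,"ty":0,"tz":0,"roll":0},{"tx":0,"ty":0,"tz":0,"roll":0}]' 25 40
python3 go.py
python3 -m handwheel '[{"tx":0,"ty":0,"tz":-5,"roll":0},{"tx":0,"ty":0,"tz":-20,"roll":0},{"tx":0,"ty":0,"tz":-35,"roll":0},{"tx":0,"ty":0,"tz":-35,"roll":0},{"tx":0,"ty":0,"tz":-35,"roll":0},{"tx":0,"ty":0,"tz":-35,"roll":0},{"tx":0,"ty":0,"tz":0,"roll":0},{"tx":0,"ty":0,"tz":0,"roll":0},{"tx":0,"ty":0,"tz":0,"roll":0}]'
python3 - <<'E'
from h import *
im,d,rays,c,p=wrist("w9"); o,T=tool(); q=((p-T[:3,3])@T[:3,:3])*1000; s=p[...,2]
hsv=cv2.cvtColor(im,cv2.COLOR_RGB2HSV); print(hsv[200:360:20,258].tolist())
E
python3 go.py 567.2 87 170
```

```text
t: 34.82
tool_pos: [0.3695, 0.2943, 0.0059]
tool_rot: [2.275, 2.165, 0.005]
contact_force: [-0.5, 0.2, 0.3]
opening: 0.0618
grip_force: 0.0
t: 35.32
tool_pos: [0.3694, 0.2946, 0.0061]
tool_rot: [2.274, 2.166, 0.005]
contact_force: [-0.6, -1.4, 6.1]
opening: 0.0421
grip_force: 40.8
t 35.32 tcp [369.4 294.6   6.1] F [-0.6 -1.4  6.1] open 42.1 grip 40.8 q6 0.56
tooly deg -2.8 tilt [0.003  0.0013]
t: 36.07
tool_pos: [0.3674, 0.2937, 0.1688]
tool_rot: [-2.275, -2.166, 0.001]
contact_force: [-0.8, -0.4, -0.8]
opening: 0.0421
grip_force: 40.7
[[90, 17, 149], [17, 78, 131], [19, 82, 211], [18, 79, 219], [19, 75, 227], [19, 77, 226], [72, 13, 98], [101, 22, 94]]
t 36.12 tcp [366.9 293.4 167.7] F [ 0.3 -0.  -1.3] open 42.4 grip 40.7 q6 0.56
tooly deg -2.8 tilt [-0.0024 -0.0013]
total [-196.3  210.1   -2.5] rows 8 each [-24.54  26.27  -0.31]
```

View pics/w9.png

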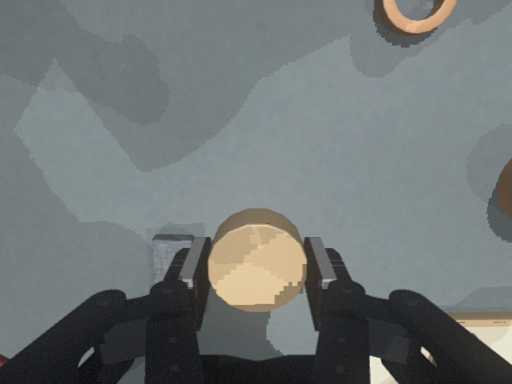

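Spacer is held level at (258,267). Carry it, and measure its offset in the grip.

```bash
python3 -m handwheel '[{"tx":-24.5,"ty":26.3,"tz":0,"roll":0},{"tx":-24.5,"ty":26.3,"tz":0,"roll":0},{"tx":-24.5,"ty":26.3,"tz":0,"roll":0},{"tx":-24.5,"ty":26.3,"tz":0,"roll":0},{"tx":-24.5,"ty":26.3,"tz":0,"roll":0},{"tx":-24.5,"ty":26.3,"tz":0,"roll":0},{"tx":-24.5,"ty":26.3,"tz":0,"roll":0},{"tx":-24.5,"ty":26.3,"tz":0,"roll":0},{"tx":0,"ty":0,"tz":20,"roll":0},{"tx":0,"ty":0,"tz":20,"roll":0},{"tx":0,"ty":0,"tz":10,"roll":0}]'
python3 -m handwheel '[{"tx":0,"ty":0,"tz":0,"roll":0},{"tx":0,"ty":0,"tz":0,"roll":0},{"tx":0,"ty":0,"tz":0,"roll":0},{"tx":0,"ty":0,"tz":0,"roll":0},{"tx":0,"ty":0,"tz":0,"roll":0}]'
python3 - <<'E'
from h import *
im,d,rays,c,p=wrist(); o,T=tool(); q=((p-T[:3,3])@T[:3,:3])*1000
m=(d>0)&(abs(q[...,0])<35)&(abs(q[...,1])<20)&(q[...,2]>-25)&(q[...,2]<2)
print("held z range",np.percentile(q[m][:,2],[1,10,50,90]).round(1))
zt=np.median(q[m&(q[...,2]<np.percentile(q[m][:,2],60)+2)][:,2]); s=m&(abs(q[...,2]-zt)<2.5)
print("top z",zt.round(1),"tool xy centre/size",rect(q[s][:,:2]/1000))
E
python3 go.py 567.2 87 83
```

```text
t: 37.03
tool_pos: [0.5658, 0.087, 0.1141]
tool_rot: [-2.273, -2.161, 0.009]
contact_force: [-0.1, 0.6, -1.6]
opening: 0.0422
grip_force: 40.8
t: 37.45
tool_pos: [0.5692, 0.0881, 0.1208]
tool_rot: [2.273, 2.166, 0.003]
contact_force: [-1.0, -0.2, -0.2]
opening: 0.0423
grip_force: 40.8
held z range [-15.1 -14.5 -13.7  -9.7]
top z -13.8 tool xy centre/size (array([-0.9,  0. ]), array([44.1, 40. ]), 0.1)
t 37.50 tcp [569.1  88.1 120.6] F [ 0.2 -0.1 -1.2] open 42.3 grip 40.8 q6 0.07
tooly deg -2.8 tilt [0.0022 0.0001]
total [-1.2 -1.9 37.6] rows 2 each [-0.6  -0.96 18.81]
```

```bash
python3 -m handwheel '[{"tx":-0.2,"ty":-1.5,"tz":15,"roll":0},{"tx":0,"ty":0,"tz":12,"roll":0},{"tx":0,"ty":0,"tz":6,"roll":0},{"tx":0,"ty":0,"tz":0,"roll":0},{"tx":0,"ty":0,"tz":0,"roll":0},{"tx":0,"ty":0,"tz":0,"roll":0},{"tx":0,"ty":0,"tz":0,"roll":0},{"tx":0,"ty":0,"tz":0,"roll":0}]'
python3 -m handwheel '[{"tx":0,"ty":0,"tz":1.5,"roll":0},{"tx":0,"ty":0,"tz":1.5,"roll":0},{"tx":0,"ty":0,"tz":1,"roll":0},{"tx":0,"ty":0,"tz":0,"roll":0},{"tx":0,"ty":0,"tz":0,"roll":0},{"tx":0,"ty":0,"tz":0,"roll":0}]'
```

```text
t: 38.17
tool_pos: [0.5675, 0.0877, 0.0871]
tool_rot: [2.275, 2.166, 0.002]
contact_force: [0.6, -0.3, -0.5]
opening: 0.0424
grip_force: 40.8
t: 38.67
tool_pos: [0.5669, 0.0877, 0.0823]
tool_rot: [-2.275, -2.166, 0.0]
contact_force: [-0.2, 0.2, -0.4]
opening: 0.042
grip_force: 40.8
```

```bash
python3 -m handwheel '[{"tx":0,"ty":0,"tz":1,"roll":0},{"tx":0,"ty":0,"tz":0,"roll":0},{"tx":0,"ty":0,"tz":0,"roll":0}]'
python3 -m handwheel '[{"tx":0,"ty":0,"tz":1,"roll":0},{"tx":0,"ty":0,"tz":0,"roll":0},{"tx":0,"ty":0,"tz":0,"roll":0}]'
```

```text
t: 38.92
tool_pos: [0.5672, 0.0877, 0.0818]
tool_rot: [2.275, 2.166, 0.0]
contact_force: [-0.9, -0.1, 2.2]
opening: 0.0422
grip_force: 41.0
t: 39.17
tool_pos: [0.5672, 0.0877, 0.0817]
tool_rot: [2.275, 2.166, 0.0]
contact_force: [-3.3, -0.3, 7.7]
opening: 0.0425
grip_force: 41.6
```

Seated. Release, rise, move aside (+y) and check from the top camera.

```bash
python3 -m handwheel '[{"tx":0,"ty":0,"tz":0,"roll":0},{"tx":0,"ty":0,"tz":0,"roll":0},{"tx":0,"ty":0,"tz":0,"roll":0},{"tx":0,"ty":0,"tz":0,"roll":0},{"tx":0,"ty":0,"tz":-5,"roll":0},{"tx":0,"ty":0,"tz":-20,"roll":0},{"tx":0,"ty":0,"tz":-35,"roll":0},{"tx":0,"ty":0,"tz":-35,"roll":0},{"tx":0,"ty":0,"tz":-25,"roll":0}]' 58
python3 -m handwheel '[{"tx":30,"ty":-15,"tz":0,"roll":0},{"tx":30,"ty":-15,"tz":0,"roll":0},{"tx":30,"ty":-15,"tz":0,"roll":0},{"tx":30,"ty":-15,"tz":0,"roll":0},{"tx":30,"ty":-15,"tz":0,"roll":0},{"tx":30,"ty":-15,"tz":0,"roll":0},{"tx":30,"ty":-15,"tz":0,"roll":0},{"tx":30,"ty":-15,"tz":0,"roll":0},{"tx":30,"ty":-15,"tz":0,"roll":0},{"tx":30,"ty":-15,"tz":0,"roll":0},{"tx":0,"ty":0,"tz":0,"roll":0},{"tx":0,"ty":0,"tz":0,"roll":0}]'
python3 - <<'E'
from h import *
im,d=optics.get_image("top"); cv2.imwrite("pics/top2.png",im[:,:,::-1]); P=optics.camera_params("top")
rays,c,p=cloud(d,P,P["extrinsics"]); z=p[...,2]; O=np.array([562.5,-8.0]); a=-.0485; M=np.array([[np.cos(a),-np.sin(a)],[np.sin(a),np.cos(a)]])
def s(n,x,y,r,zt):
    m=(np.hypot(p[...,0]-x,p[...,1]-y)<r)&(abs(z-zt)<.007)&(d>0); q=onplane(rays,c,m,zt)
    if m.sum(): g=rect(q); print(n,m.sum(),*g,"shelf frame",(M.T@(g[0]-O)).round(1),"z",np.median(z[m]).round(4))
    else: print(n,0)
s("saggar",.5625,-.007,.055,.067); s("knob",.5625,-.007,.03,.093); s("prop",.4827,-.0042,.035,.095); s("cone",.6485,-.012,.045,.043); s("spacer",.567,.087,.04,.095); s("empty",.636,.264,.055,.052)
E
python3 go.py
```

```text
t: 39.92
tool_pos: [0.5678, 0.0877, 0.2038]
tool_rot: [2.274, 2.165, 0.004]
contact_force: [0.7, 0.1, 1.0]
opening: 0.0583
grip_force: 0.0
t: 40.92
tool_pos: [0.431, 0.3958, 0.2004]
tool_rot: [2.272, 2.17, -0.0]
contact_force: [0.4, -0.1, -0.2]
opening: 0.0579
grip_force: 0.0
saggar 846 [561.2  -6.8] [76.3 76.7] 0.6 shelf frame [-1.4  1.1] z 0.0657
knob 92 [560.1  -7.1] [22.5 21.9] 0.6 shelf frame [-2.4  0.8] z 0.0918
prop 344 [481.4  -3.9] [41.2 38.7] 0.6 shelf frame [-81.2   0.2] z 0.0937
cone 219 [647.7 -12.4] [24.5 56.5] 0.4 shelf frame [85.3 -0.3] z 0.0416
spacer 306 [566.7  86. ] [43.  41.7] 1.6 shelf frame [-0.4 94.1] z 0.0941
empty 763 [633.4 262.4] [78.4 77.9] 3.2 shelf frame [ 57.7 273.5] z 0.0504
t 40.97 tcp [431.6 394.8 200.3] F [-0.2 -0.8 -0.4] open 58.0 grip 0.0 q6 0.66
tooly deg -2.7 tilt [ 0.0002 -0.0005]
```

View pics/top2.png

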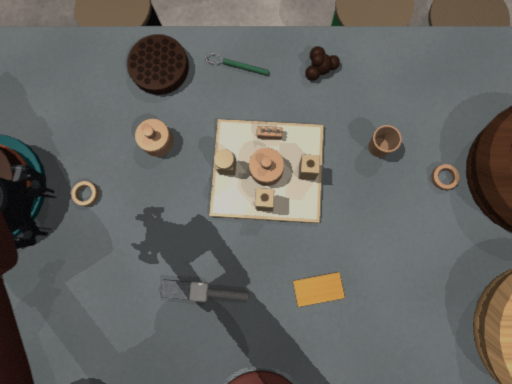

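Top view: saggar (266,165), loose prop (265,198), cone pack (269,131), spacer on the short prop (225,160), empty saggar on the table (153,137). All measured within tolerance, and the gripper is clear. Handing in.

```bash
python3 -c "
from station import ctrl
print(ctrl.finish_job())"
```

```text
the job is handed in; nothing more can be done
None
```

The shelf is packed and handed in at about 41 s: in the final top-camera check every item measured inside its tolerance, the tightest being the cone pack at 5 mm off its mark (limit 15 mm), but the hand-in returned no verdict.

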